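# Tare the balance with its draught cover shut

## Robot

A 7-joint arm with a two-finger parallel gripper is mounted at the origin on a cart in front of the work surface, level with it; the furniture and walls round the work are solid. World frame = base frame: x ahead of the robot, y to its left, z up, the work surface at z = 0. Lengths are in mm, angles in rad, forces in N, time in s.
With the tool pointing down it reaches from about 400 to 925 mm from the base axis. Payload 4.1 kg.
Tool frame: the origin (TCP) lies between the finger pads; the fingertips stand 8 mm ahead of it and the grasp point (between the pads) lies 11 mm behind it; z points along the fingers, y is the direction in which the jaws open and shut (so a half turn about z gives the same grasp; the last joint's range is limited). The gripper opens to 85 mm and grips with 20 to 120 N. Pads are 22 mm wide; open, the fingers measure 114 mm over their backs; the gripper's body (76 mm by 85 mm) begins 54 mm behind the grasp point. The pads swing forward as they close: fully open they stand 13 mm farther back than shut.
Start: joints at [-1.446, 0.398, 0.045, 1.537, -0.019, 1.207, -0.051], TCP at [144.234, 633.829, 239.347] pointing down, gripper open.
Joint ranges: [-2.82, 2.82], [-0.49, 2.23], [-1.37, 1.46], [0, 2.46], [-1.36, 4.5], [0.23, 2], [-2.94, 2.94]. Speed limits (rad/s): [2.57, 2.57, 3.14, 3.14, 3.14, 3.14, 3.14].

## Interface

Orientations are given as a rotation vector (axis times angle).
In Python, from workcell import r gives the robot as it stands. The module is installed in compiled form; this text tells all that it offers.
- The arm moves only by the tool apply_moves, never from a script. Its argument "deltas" is a list of rows, each a list of 4 numbers: the shift along the tool's x, y, z in cm, then the turn about the tool's z in degrees. In form: [[tx, ty, tz, twist], ...]. A call has exactly 8 rows; each row shifts and turns the commanded pose from where the row before left it, along the tool's axes as they then stand; what a row does not reach is not made up. A row lasts 1/10 s, in which the tool goes at most 50 mm and 8.59 degrees, less where a joint would pass 70% of its speed; a pose out of reach is approached as far as the arm can. A call with a gripper value outside its range is refused whole. "hand" is the opening, from 0 (shut) to 1 (fully open), set as the call begins (left out, the last holds). The fingers move at their own pace and stop on an object; "force" is the grip in N (left out, the last holds). Time passes only in rows, so rows that do not move let the fingers close, or fill a call up. It gives the time, the measured TCP pose, the force and the opening at its end, in the units of the state.
- r.read_state(): the state, without advancing time (a new reading comes with each control period).
- r.read_camera(name): name is "side" or "top"; returns a dict with "image" (480x640x3 uint8, red, green, blue), "range_z" (480x640 float32, mm along the optical axis (not along the pixel's ray), 0 where there is no reading), "vertical_fov" (degrees; the focal length in pixels is half the picture's height over the tangent of half this angle, whatever the lens; pixels are square), "cx", "cy" (the principal point, pixels), "eye" and "rotation" of the camera in the world. Camera axes: x right, y up, looking along -z (the intrinsics and any distortion apply to the point x, -y, -z); pixel columns grow to the right and rows downward; lengths in mm; the calibration is good to about 2 mm. A picture is of the moment at which its call begins.
- r.sign_off(): hands the job in, once; it reports no verdict.
The state is a dict: "clock": time; "joints": joint angles; "joint_velocities": joint speeds; "joint_efforts": joint torques, N m; "tcp_pos": TCP position; "eef_rot": TCP orientation; "contact_force": force on the tool from outside, world axes, zero at the start; "torque": the same for the moment, N m; "opening": finger opening in mm.
Only numpy, scipy, OpenCV 4.12 (cv2) and the standard library are available. Lean on these libraries where they do the work, as an engineer would, in place of code of your own. Each camera call takes 0.05 s, during which the arm holds its last target. There are 200 camera calls.

## Task

The weighing dish is already on the pan of the laboratory balance. Gently swing the draught cover down until it is fully shut, then reach a fingertip into the well in the front panel, press the sunken tare key fully home without forcing it, and let it come back up. Use the fingertips only: do not pick anything up, do not press the round on/off key, and leave the dish and the things round the balance where they are.

Things in the scene. Friction and masses are not known exactly. Their poses are not given: they have to be found in the camera images.
- balance: Balance, 230 (its x) x 170 mm (y), fixed. Origin under its middle on the worktop, z up, front to -x (toward the robot). Panel and deck at z = 50 mm; panel x = -120 to -42. Behind it a clear square draught shield, x = -30 to 95, y = -65 to 65, rim at z = 86, open on top, round a steel pan 96 mm across (centre x = 32, y = 0, top z = 56).
- draught_cover (a joint): Cover of the shield: clear pane in a grey frame, 136 long (145 with its finger lip) x 134 wide x 5 mm, hinged on the shield's rear rim. Rad: 0 = shut, flat on the rim; grows as its front edge swings up; 1.57 = upright; starts at 0.85 to 1.25. The stiff hinge holds it wherever it is left; 0.5 to 2 N near the front edge moves it.
- cover_hinge (a point): Middle of the cover's hinge line, which runs along the balance's y (x = 100.5, y = 0, z = 86 mm of the balance, same axes). Fixed. The shut cover's underside is at this height, its upper face 5 mm higher.
- cover_edge (a point): Point on the outer (upper) face of the cover, middle of the front bar of its frame, 129 mm from the hinge line; 91 mm above the worktop when shut. Moves with the cover: -x points from hinge to front edge, z out of the outer face.
- well_mouth (a point): Centre of the mouth of the key well, level with the panel, 50 mm above the worktop (x = -92, y = -35 mm of the balance, same axes). The well is a rectangular hole with upright walls, 42 mm along the balance's y, 32 mm along its x, 26 mm deep.
- tare_key (a joint): Travel of the tare key at the bottom of the well, m: 0 = up, 0.005 = fully home. Straight down, on a spring: about 1 N to start, about 4 N fully home, then a hard stop; it comes back up by itself.
- tare_key_top (a point): Centre of the top of the tare key, a grey rectangular cap, 36 mm along the balance's y x 26 mm along its x, which lies 15 mm below the panel (35 mm above the worktop) when up, centred in the well.
- power_key (a joint): Travel of the on/off key, m: 0 = up, 0.0025 = down. Not to be pressed.
- power_key_top (a point): Centre of the top of the on/off key, a small round grey key 19 mm across that stands 1.5 mm proud of the panel, 85 mm to the +y side of the well's centre.
- dish: Round clear closed dish, 59 mm across x 15 mm high, loose on the pan inside the shield. Origin at the centre of its underside. To be left alone.
- beaker: Small clear glass beaker, 44 mm across x 58 mm high, loose on the worktop beside the balance. Origin at the centre of its underside. To be left alone.
- forceps: Steel forceps, 123 mm long (its y) x 14 x 10 mm high, lying loose on the worktop beside the balance. Origin at the centre of their underside. To be left alone.
- timer: White bench timer, 62 x 66 x 18 mm high, loose on the worktop beside the balance. Origin at the centre of its underside. To be left alone.

How it is judged (in metres and radians):
On the way, in this order (a step that is already met when the one before it is completed fails the run):
1. the draught cover is fully shut (value of joint draught_cover below 0.03 rad), for 0.2 s.
2. the tare key is pressed fully home with the cover shut (value of joint tare_key above 0.0042 m and value of joint draught_cover below 0.03 rad), for 0.15 s.
At the end, for the whole second after the job is handed in: The cover is shut (within 0.03 rad), the tare key has been fully home (over 4.2 of 5 mm for 0.15 s) after that and is up again (within 1 mm), the on/off key is up, the dish lies where it lay (within 6 mm) and the beaker, forceps and timer where they were (within 12 mm) (value of joint draught_cover below 0.03 rad and value of joint each of tare_key, power_key below 0.001 m and distance of dish from where it was at the start of the episode below 0.006 m and distance of each of beaker, forceps, timer from where it was at the start of the episode below 0.012 m and linear speed of dish below 0.02 m/s); the robot touches nothing.
It fails at once if the tare key is pressed (over 2 mm) while the cover is open (value of joint tare_key above 0.002 m and value of joint draught_cover above 0.06 rad).
It fails at once if the on/off key is pressed (over 1.2 mm) (value of joint power_key above 0.0012 m).
It fails at once if the cover is slammed: faster than 3 rad/s when nearly shut (value of joint draught_cover below 0.2 rad and velocity of joint draught_cover below -3 rad/s).
It fails at once if the balance is pushed with more than 60 N (contact force between any of the arm, the fingers and balance above 60 N).
It fails at once if the dish is touched with more than 0.5 N, or it is lifted or shifted by more than 6 mm, or the beaker, forceps or timer by more than 12 mm (contact force between any of the arm, the fingers and dish above 0.5 N or distance of dish from where it was at the start of the episode above 0.006 m or distance of any of beaker, forceps, timer from where it was at the start of the episode above 0.012 m).
It also fails if it takes over 42 s, if anything falls off the work surface, if the arm or the gripper's body presses on something with over 40 N, if the wrist force passes 120 N, or if a joint passes its speed limit or range.

## Working session

There is one attempt and no reset: what is moved stays moved. The work goes in short steps, Python scripts to look and compute and a tool call to move; the robot and the scene stay as the last step left them, time stands still between calls to the robot, and variables do not carry over. Pictures are saved under pics/ and viewed, about 8 in all and at most 12, crops included, and the job is handed in when it is done.

Besides the shell and the picture viewer there is one more tool, called after ">>>" as name([rows], argument=value, ...), one row to a line, values as JSON. apply_moves: Moves the arm, as the interface text tells. Its arguments: {"type":"object","properties":{"deltas":{"type":"array"},"hand":{"type":"number"},"force":{"type":"number"}},"required":["deltas"]}

```bash
mkdir -p pics
cat > h.py <<'E'
import numpy as np, cv2, pickle
from workcell import r
def grab(n):
    c=r.read_camera(n); pickle.dump(c,open(f'{n}.pkl','wb')); return c
def f(c): return 240/np.tan(np.radians(c['vertical_fov'])/2)
def pt(c,u,v,z=None,plane=None):
    d=np.array([(u-c['cx'])/f(c),-(v-c['cy'])/f(c),-1.]); R=np.array(c['rotation']).reshape(3,3); e=np.array(c['eye'])
    w=R@d
    if plane is not None: return e+w*(plane-e[2])/w[2]
    return e+w*(c['range_z'][int(v),int(u)] if z is None else z)
def proj(c,p):
    R=np.array(c['rotation']).reshape(3,3); q=R.T@(np.array(p)-np.array(c['eye']))
    return c['cx']+f(c)*q[0]/-q[2], c['cy']-f(c)*q[1]/-q[2]
E
python3 - <<'E'
from h import *
for n in('top','side'):
    c=grab(n); cv2.imwrite(f'pics/{n}0.png',c['image'][:,:,::-1]); print({k:v for k,v in c.items() if k not in('image','range_z')})
print(r.read_state())
E
```

```text
{'vertical_fov': 45.4923042762019, 'cx': 312.50501555039443, 'cy': 243.02303590678233, 'eye': array([461.50896221, 157.08962577, 929.49296704]), 'rotation': array([ 0.07227769, -0.08080087, -1.58900117])}
{'vertical_fov': 51.357384927854675, 'cx': 321.29020565499195, 'cy': 242.4354565155179, 'eye': array([347.90201884, 930.98141578, 497.01342979]), 'rotation': array([ 0.22366299, -1.51772021, -2.48238774])}
{'clock': 0.1, 'joints': array([-1.44604017,  0.39914948,  0.04504977,  1.53771214, -0.01873735,
        1.20691935, -0.05067054]), 'joint_velocities': array([-0.00218831, -0.00292425,  0.00219742, -0.0046437 ,  0.00015554,
       -0.00042609,  0.00136273]), 'joint_efforts': array([ 3.32505646e-03, -4.76262724e+01,  1.37032986e+00, -2.54949439e+01,
        1.20794610e-02,  5.07396544e-03, -1.04126303e-05]), 'tcp_pos': array([144.08112401, 633.27447139, 238.36590845]), 'eef_rot': array([-3.50549044e-01, -3.12186819e+00,  2.76962767e-03]), 'contact_force': array([-1.09026139, -0.0776078 , -0.31673288]), 'torque': array([-0.04677184, -0.04109098,  0.01092707]), 'opening': 85.38522203730234}
```

View pics/top0.png

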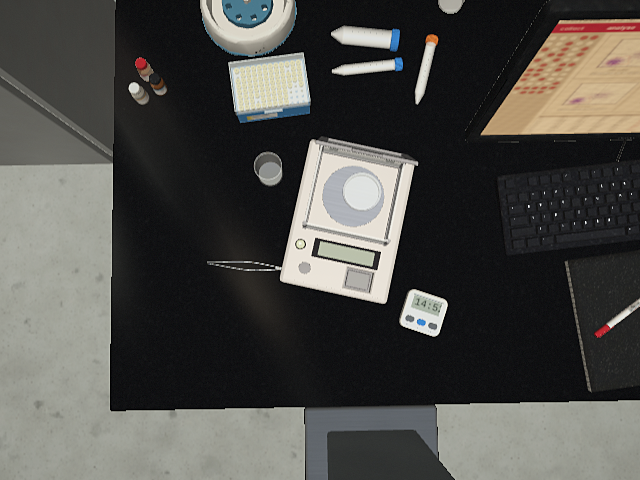

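View pics/side0.png

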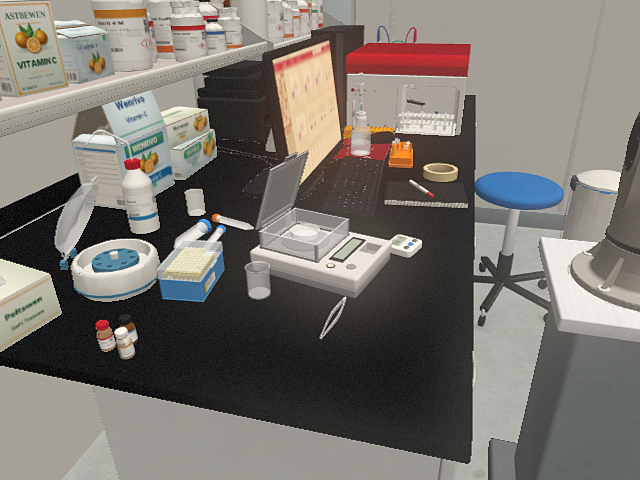

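```bash
sed -i 's/np.array(c\[.rotation.\]).reshape(3,3)/cv2.Rodrigues(np.array(c["rotation"]))[0]/' h.py
python3 - <<'E'
from h import *
c=pickle.load(open('top.pkl','rb')); s=pickle.load(open('side.pkl','rb'))
a=cv2.resize(c['image'][130:310,265:425,::-1],None,fx=3.3,fy=3.3,interpolation=cv2.INTER_CUBIC)
b=cv2.resize(s['image'][140:300,245:400,::-1],(0,0),fx=3.3,fy=3.3,interpolation=cv2.INTER_CUBIC)
cv2.imwrite('pics/topc.png',a)
cv2.imwrite('pics/sidec.png',b)
for n,u,v in[('well',358,280),('pow',304,267),('FL',283,282),('FR',386,300)]:
    print(n,pt(c,u,v,plane=35 if n=='well' else 50),pt(c,u,v))
E
```

```text
well [489.32706355  81.53425503  35.        ] [489.25103747  81.7407457   37.44462376]
pow [510.43937935 165.28123035  50.        ] [510.32261386 165.26168225  52.09878494]
FL [488.06000896 197.8918578   50.        ] [488.25575669 198.19267247  43.5159336 ]
FR [457.48222959  40.80218174  50.        ] [457.46832349  40.40058964  46.96272085]
```

View pics/topc.png

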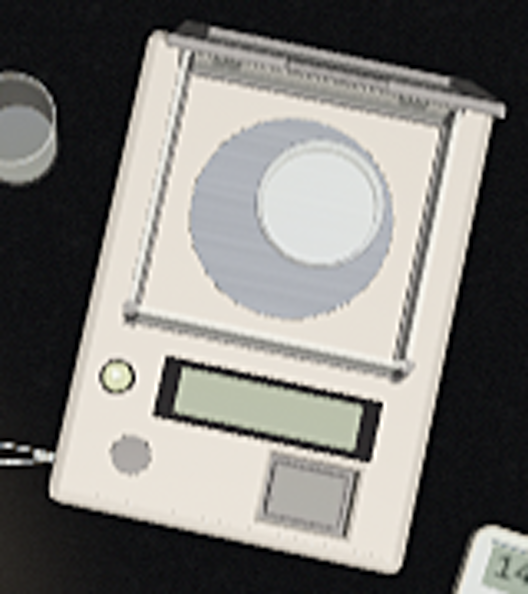

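View pics/sidec.png

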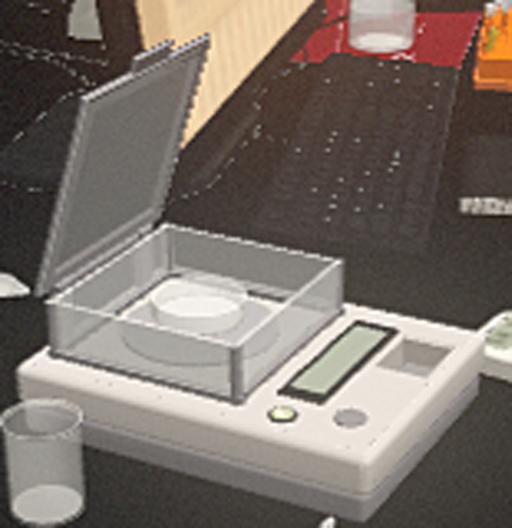

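Run:
```python
from h import *
from scipy.optimize import least_squares
T=pickle.load(open('top.pkl','rb')); S=pickle.load(open('side.pkl','rb'))
t=lambda x,y:(265+x/3.3,130+y/3.3); s=lambda x,y:(245+x/3.3,140+y/3.3)
O=[(T,t(308,494),(-92,-35,45)),(T,t(131,455),(-92,50,51.5)),(T,t(291,218),(32,0,56)),(T,t(128,312),(-30,65,86)),(T,t(402,370),(-30,-65,86)),
(S,s(351,418),(-92,50,51.5)),(S,s(240,345),(-30,65,86)),(S,s(343,262),(-30,-65,86)),(S,s(165,228),(95,-65,86)),(S,s(48,302),(95,65,86)),(S,s(420,357),(-92,-35,50))]
def W(p,b):
    c,q=np.cos(p[2]),np.sin(p[2]); return np.array([p[0]+c*b[0]-q*b[1],p[1]+q*b[0]+c*b[1],b[2]])
for sel in(O[:5],O[5:],O):
    g=lambda p:np.concatenate([np.array(proj(c,W(p,b)))-uv for c,uv,b in sel])
    o=least_squares(g,[570,95,-.22],loss='soft_l1',x_scale=[10,10,.1]); print(o.x,g(o.x).reshape(-1,2).round(1).tolist())
p=o.x
cp=lambda th,d,y,h=0:(100.5-d*np.cos(th)+h*np.sin(th),y,86+d*np.sin(th)+h*np.cos(th))
g=lambda a:np.concatenate([np.array(proj(S,W(p,cp(a[0],a[1],y,2.5))))-s(*uv) for uv,y in(((210,38),-67),((88,100),67))])
k=least_squares(g,[1.,136],x_scale=[.1,10]); print('cover',k.x,k.fun)
for n,b in dict(well=(-92,-35,50),pow=(-92,50,51),edge=cp(k.x[0],129,0,5),edgeshut=(-28.5,0,91),hinge=(100.5,0,86)).items(): print(n,W(p,b).round(1))
np.save('pose.npy',np.r_[p,k.x[0]])
R=cv2.Rodrigues(r.read_state()['eef_rot'])[0]; print(R.round(3))
```

```text
[ 5.86860706e+02  9.48865132e+01 -2.29940085e-01] [[0.1, 0.1], [-0.2, 0.2], [-0.3, 0.2], [-0.6, -0.6], [2.1, 0.0]]
[ 5.86523657e+02  9.97869484e+01 -2.29787553e-01] [[0.6, 0.1], [-0.4, 1.2], [0.1, -0.3], [0.4, -1.1], [0.2, 0.4], [-1.2, -0.3]]
[ 5.87094780e+02  9.58122410e+01 -2.26607484e-01] [[-0.3, -0.1], [-0.6, 0.2], [-0.9, 0.1], [-1.2, -0.6], [1.6, -0.3], [0.9, -1.1], [0.0, 0.2], [0.2, -1.2], [0.6, -1.9], [0.7, -0.4], [-1.2, -1.3]]
cover [  1.23911598 132.36953576] [ 0.43802757 -0.61373841 -0.42250599  0.5748053 ]
well [489.6  82.4  50. ]
pow [508.7 165.2  51. ]
edge [648.7  81.6 209.6]
edgeshut [559.3 102.2  91. ]
hinge [685.   73.2  86. ]
[[-0.975  0.222 -0.   ]
 [ 0.222  0.975 -0.002]
 [-0.    -0.002 -1.   ]]
```

Run:
```python
from h import *
S=pickle.load(open('side.pkl','rb'))
for uv in((265,43),(100,95),(20,125),(135,210),(300,60),(195,200),(60,220)): print(uv,pt(S,*uv).round())
```

```text
(265, 43) [ 995. -706.  339.]
(100, 95) [995. 133. 327.]
(20, 125) [997. 322. 317.]
(135, 210) [1030.   53.   60.]
(300, 60) [ 745. -297.  341.]
(195, 200) [951. -72.  42.]
(60, 220) [979. 314. 156.]
```

>>> apply_moves([
  [-3,-2,-1,0],
  [-4,-2.6,-1,0],
  [-4,-2.6,-1,0],
  [-4,-2.6,-1,0],
  [-4,-2.6,-1,0],
  [-4,-2.6,-1,0],
  [-4,-2.6,0,0],
  [-3,-2,0,0],
], hand=0, force=40)

```text
clock: 0.9
tcp_pos: [395.6, 373.0, 299.6]
eef_rot: [0.356, 3.12, -0.0]
contact_force: [0.4, -0.3, 1.0]
opening: 0.1
```

>>> apply_moves([
  [-3,-2,0,0],
  [-4,-2.6,0,0],
  [-4,-2.6,0,0],
  [-4,-2.6,0,0],
  [-4,-2.6,0,0],
  [-4,-2.6,0,0],
  [-4,-2.6,0,0],
  [-4,-2.6,0,0],
])

```text
clock: 1.7
tcp_pos: [651.5, 109.1, 298.8]
eef_rot: [-0.35, -3.121, -0.0]
contact_force: [-0.0, -0.5, 0.3]
opening: 0.2
```

>>> apply_moves([
  [-2.3,-1.5,0,0],
  [-2,-1.1,0,0],
  [0,0,2,0],
  [0,0,2,0],
  [0,0,2,0],
  [0,0,1,0],
  [0,0,0,0],
  [0,0,0,0],
])

```text
clock: 2.5
tcp_pos: [687.2, 75.6, 229.9]
eef_rot: [0.35, 3.121, 0.0]
contact_force: [-0.8, 0.9, 1.2]
opening: 0.2
```

```bash
cat > show.py <<'E'
from h import *; import sys
s=r.read_state(); P=np.load('pose.npy'); P[:3]=587,96.5,-.229
d=s['tcp_pos']-[P[0],P[1],0]; c,q=np.cos(P[2]),np.sin(P[2])
print('clock',s['clock'],'tcp',s['tcp_pos'].round(1),'in balance',(c*d[0]+q*d[1]).round(1),(-q*d[0]+c*d[1]).round(1),d[2].round(1),'F',s['contact_force'].round(2))
R=cv2.Rodrigues(s['eef_rot'])[0]; print('tool x in balance deg',np.degrees(np.arctan2(R[1,0],R[0,0])-P[2]).round(2))
if len(sys.argv)>1:
    ims=[]
    for n,(a,b,w,h) in dict(side=(220,70,200,240),top=(255,90,200,240)).items():
        m=grab(n); ims.append(cv2.resize(m['image'][b:b+h,a:a+w,::-1],None,fx=2,fy=2,interpolation=cv2.INTER_CUBIC))
    cv2.imwrite(f'pics/{sys.argv[1]}.png',np.hstack(ims))
E
python3 show.py a1
```

```text
clock 2.5 tcp [687.2  75.6 229.9] in balance 102.3 2.4 229.9 F [-0.82  0.94  1.16]
tool x in balance deg 180.31
```

View pics/a1.png

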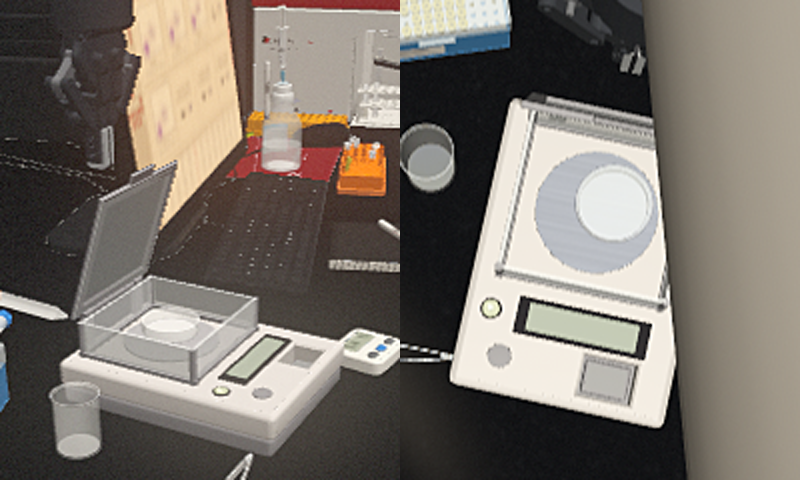

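>>> apply_moves([
  [0,-0.2,1.2,0],
  [0,0,1.2,0],
  [1,0,0,0],
  [1,0,0,0],
  [1,0,0.2,0],
  [1,0,0.3,0],
  [1,0,0.5,0],
  [0.8,0,0.6,0],
])

```text
clock: 3.4
tcp_pos: [629.1, 86.9, 189.4]
eef_rot: [0.35, 3.121, 0.001]
contact_force: [1.1, -0.6, 0.4]
opening: 0.3
```

```bash
python3 show.py a2
```

```text
clock 3.4 tcp [629.1  86.9 189.4] in balance 43.1 0.2 189.4 F [ 1.1  -0.59  0.38]
tool x in balance deg 180.33
```

View pics/a2.png

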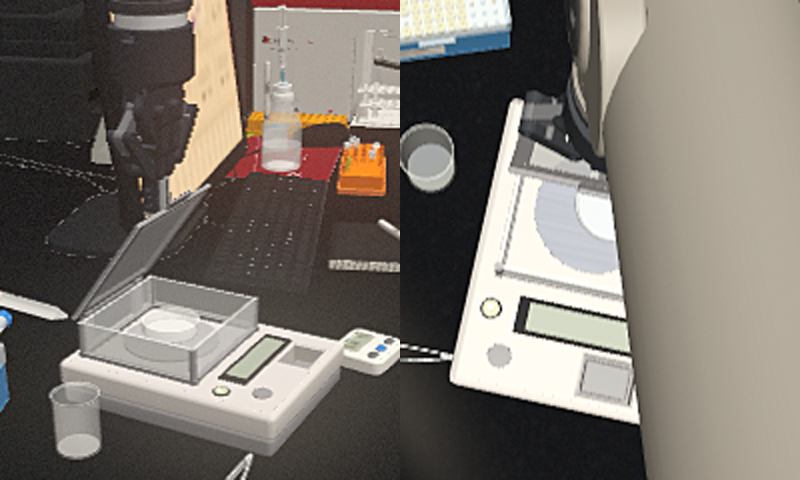

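>>> apply_moves([
  [1,0,0.75,0],
  [0.85,0,0.8,0],
  [0.75,0,0.9,0],
  [0.65,0,1,0],
  [0.55,0,1.1,0],
  [0.5,0,1.05,0],
  [0.35,0,1.1,0],
  [0.2,0,1.1,0],
])

```text
clock: 4.3
tcp_pos: [582.0, 97.3, 110.2]
eef_rot: [-0.351, -3.121, 0.0]
contact_force: [0.3, 0.2, 0.6]
opening: -0.0
```

>>> apply_moves([
  [0.1,0,0.4,0],
  [0,0,0.4,0],
  [0,0,0.2,0],
  [0,0,0.2,0],
  [0,0,0,0],
  [0,0,0,0],
  [0,0,0,0],
  [0,0,0,0],
])

```text
clock: 5.1
tcp_pos: [581.8, 97.5, 99.5]
eef_rot: [0.351, 3.122, 0.0]
contact_force: [0.6, 0.1, -0.6]
opening: 0.2
```

```bash
python3 show.py a3
```

```text
clock 5.1 tcp [581.8  97.5  99.5] in balance -5.3 -0.2 99.5 F [ 0.6   0.14 -0.63]
tool x in balance deg 180.3
```

View pics/a3.png

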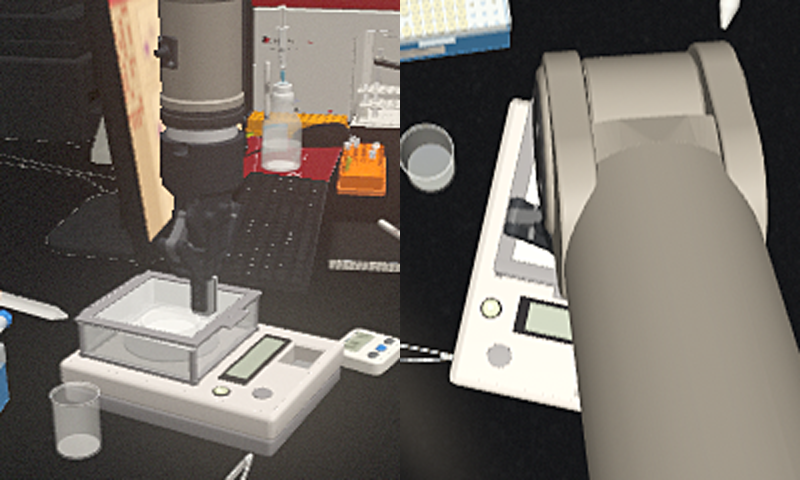

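>>> apply_moves([
  [0,0,0.1,0],
  [0,0,0.1,0],
  [0,0,0,0],
  [0,0,0,0],
  [0,0,0,0],
  [0,0,0,0],
  [0,0,0,0],
  [0,0,0,0],
])

```text
clock: 6.0
tcp_pos: [581.6, 97.4, 97.3]
eef_rot: [-0.351, -3.122, -0.0]
contact_force: [-0.1, -0.1, -0.0]
opening: 0.0
```

>>> apply_moves([
  [0,0,0.1,0],
  [0,0,0.1,0],
  [0,0,0,0],
  [0,0,0,0],
  [0,0,0,0],
  [0,0,0,0],
  [0,0,0,0],
  [0,0,0,0],
])

```text
clock: 6.8
tcp_pos: [581.7, 97.5, 96.4]
eef_rot: [0.351, 3.122, 0.001]
contact_force: [-2.0, -0.4, 7.1]
opening: -0.4
```

>>> apply_moves([
  [0,0,0.1,0],
  [0,0,0,0],
  [0,0,0,0],
  [0,0,0,0],
  [0,0,0,0],
  [0,0,0,0],
  [0,0,0,0],
  [0,0,0,0],
])

```text
clock: 7.6
tcp_pos: [581.8, 97.5, 96.3]
eef_rot: [-0.351, -3.122, -0.002]
contact_force: [-4.4, -0.6, 12.8]
opening: -0.1
```

>>> apply_moves([
  [0,0,-1,0],
  [0,0,-1.5,0],
  [1.5,-0.5,-0.5,0],
  [2,-0.9,0,0],
  [2,-0.9,0,0],
  [2,-0.9,0,0],
  [1.2,-0.35,0,0],
  [0,0,0,0],
])

```text
clock: 8.4
tcp_pos: [487.8, 82.2, 124.7]
eef_rot: [-0.35, -3.122, -0.001]
contact_force: [0.4, -0.5, -0.0]
opening: 0.6
```

>>> apply_moves([
  [0,0,1.2,0],
  [0,0,1.2,0],
  [0,0,1.2,0],
  [0,0,1.2,0],
  [0,0,0.6,0],
  [0,0,0,0],
  [0,0,0,0],
  [0,0,0,0],
])

```text
clock: 9.2
tcp_pos: [489.5, 82.2, 70.7]
eef_rot: [0.351, 3.121, 0.001]
contact_force: [0.2, -0.5, -0.2]
opening: -0.1
```

```bash
python3 show.py a4
python3 - <<'E'
from h import *
m=grab('side'); cv2.imwrite('pics/a5.png',cv2.resize(m['image'][150:300,250:450,::-1],None,fx=4,fy=4,interpolation=cv2.INTER_CUBIC))
E
```

```text
clock 9.2 tcp [489.5  82.2  70.7] in balance -91.7 -36.1 70.7 F [ 0.18 -0.46 -0.15]
tool x in balance deg 180.3
```

View pics/a5.png

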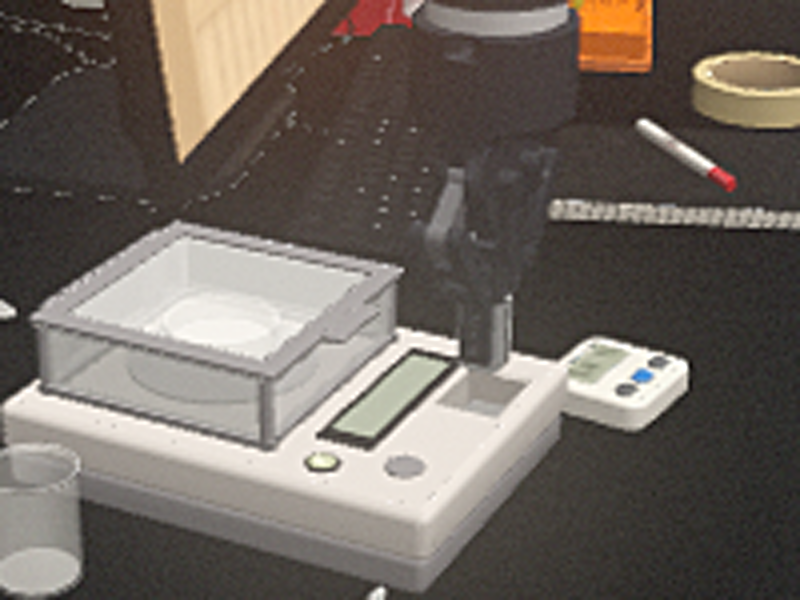

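>>> apply_moves([
  [0,0,0.5,0],
  [0,0,0.4,0],
  [0,0,0.4,0],
  [0,0,0.4,0],
  [0,0,0.3,0],
  [0,0,0.2,0],
  [0,0,0,0],
  [0,0,0,0],
])

```text
clock: 10.15
tcp_pos: [489.0, 82.1, 48.3]
eef_rot: [0.351, 3.122, 0.0]
contact_force: [0.0, -0.7, 1.1]
opening: -0.2
```

>>> apply_moves([
  [0,0,0.2,0],
  [0,0,0.2,0],
  [0,0,0.2,0],
  [0,0,0.1,0],
  [0,0,0.1,0],
  [0,0,0,0],
  [0,0,0,0],
  [0,0,0,0],
])

```text
clock: 10.95
tcp_pos: [489.0, 82.2, 40.4]
eef_rot: [0.351, 3.122, 0.0]
contact_force: [-0.8, 1.4, 2.5]
opening: 0.0
```

>>> apply_moves([
  [0,0,0.1,0],
  [0,0,0.1,0],
  [0,0,0.1,0],
  [0,0,0,0],
  [0,0,0,0],
  [0,0,0,0],
  [0,0,0,0],
  [0,0,0,0],
])

```text
clock: 11.75
tcp_pos: [489.0, 82.2, 38.0]
eef_rot: [-0.351, -3.122, -0.001]
contact_force: [-3.2, -0.4, 9.6]
opening: 0.2
```

>>> apply_moves([
  [0,0,0.1,0],
  [0,0,0.1,0],
  [0,0,0,0],
  [0,0,0,0],
  [0,0,0,0],
  [0,0,0,0],
  [0,0,0,0],
  [0,0,0,0],
])

```text
clock: 12.55
tcp_pos: [489.1, 82.2, 37.5]
eef_rot: [-0.351, -3.121, -0.002]
contact_force: [-7.0, -1.0, 25.0]
opening: 0.1
```

>>> apply_moves([
  [0,0,-0.5,0],
  [0,0,-0.8,0],
  [0,0,-1,0],
  [0,0,-1.5,0],
  [0,0,-2,0],
  [0,0,-2,0],
  [0,0,-2,0],
  [0,0,-2,0],
])

```text
clock: 13.35
tcp_pos: [488.7, 81.9, 154.3]
eef_rot: [-0.351, -3.122, 0.0]
contact_force: [0.1, -0.2, 0.1]
opening: -0.2
```

>>> apply_moves([
  [2,0,-2,0],
  [3,2,-2,0],
  [3,3,0,0],
  [3,4,0,0],
  [2,4,0,0],
  [0,4,0,0],
  [0,3,0,0],
  [0,0,0,0],
])

```text
clock: 14.15
tcp_pos: [406.2, 310.8, 193.5]
eef_rot: [0.341, 3.122, 0.004]
contact_force: [-0.5, 0.6, 0.1]
opening: 0.0
```

```bash
python3 show.py a6
python3 - <<'E'
from h import *
m=grab('top'); 
for uv in((358,280),(304,267)): print(pt(m,*uv).round(1))
E
```

```text
clock 14.15 tcp [406.2 310.8 193.5] in balance -224.7 167.7 193.5 F [-0.5   0.57  0.12]
tool x in balance deg 180.65
[489.3  81.7  36.5]
[510.3 165.3  51.9]
```

View pics/a6.png

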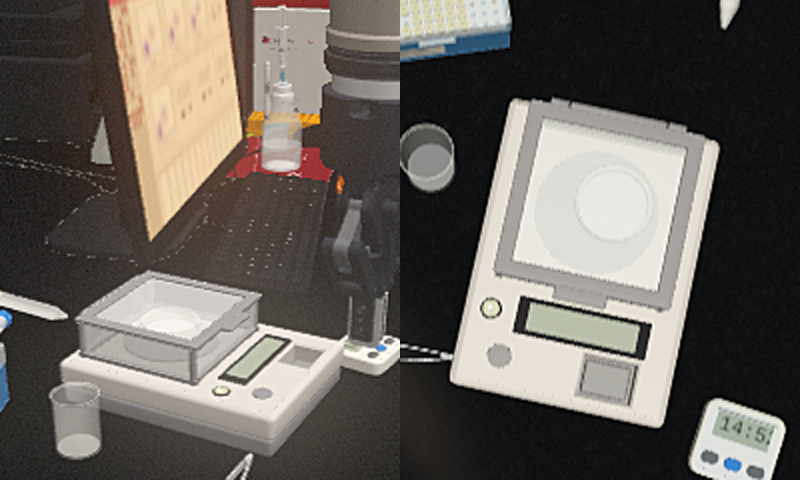

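Run:
```python
from h import *
a=pickle.load(open('top.pkl','rb')); 
for u,v in((325,232),(360,239),(385,244),(335,147),(390,159)): print(pt(a,u,v,z=np.median(a['range_z'][v-1:v+2,u-1:u+2])).round(1))
print('key',pt(a,358,280,z=np.median(a['range_z'][276:285,354:363])).round(1))
r.sign_off()
```

```text
[563.3 132.   55.8]
[551.6  78.4  54.5]
[539.9  44.8  89.4]
[686.9 115.2  90.9]
[667.1  33.5  91.1]
key [489.3  81.6  35.5]
the job is handed in; nothing more can be done
```

I swung the cover shut and pressed the tare key to its hard stop. It came back up, and I handed the job in at about 14 s of the 42 s allowed. The hand-in reports no verdict, so the results below are my own checks.

- **Cover:** I pushed it closed from behind with the closed fingertips and seated it with about 13 N, at which point the arm stopped moving down. Afterwards the camera depth put its front bar at 89.4 mm and its rear bar at about 91 mm, against 91 mm when fully shut. Two of my five depth samples missed the frame (about 55 mm), so the front height rests on one reading.
- **Fingertip height:** when seated on the cover, the fingertips read about 2.7 mm lower than the frame's top face. I took this to be the clear pane sitting lower than its frame, but did not measure it. The pictures show the cover flat on the rim.
- **Tare key:** I felt the spring at about 2.5 N, then the stop at a fingertip height of about 30 mm, which is fully home. The force peaked at about 25 N, below the 60 N limit but well past the 4 N the key needs. Afterwards the cap read 35.5 mm, against 35 mm when up.
- **Everything else:** the on/off key was not touched. In the last picture the dish, beaker and timer look to be where they were, though the forceps are only partly in view. The arm ended well clear and touching nothing.

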